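Shift the drying pots one place along the three-ring hob

TASK

Two rinsed pots are being dried on the three-ring hob: the one on the double ring in the middle is dry, the other is waiting its turn on an end ring. Slide the dry pot sideways onto the empty end ring, then slide the waiting pot onto the middle ring, each flat on the glass all the way (no lifting or tipping) and without the pots knocking together. Finish with each pot standing wholly inside its ring, the inner one of the double ring, and everything else left where it was.

Things in the scene. Friction and masses are not known exactly. Their poses are not given: they have to be found in the camera images.
- hob: Three-ring glass-ceramic hob, fixed; 280 mm deep (x), 600 mm wide (y), flat black glass top 55 mm above its origin (centre of its underside). x points to its back edge, y along the row of rings; three knobs stick out 19 mm from its front (-x) face. The rings are printed pale circles, flush with the glass, 185 mm apart.
- ring_middle (a point): Centre of the double ring in the middle of the hob, at glass height. Inner circle 136 mm inside diameter (the one the pot must stand in), outer circle 170 mm.
- ring_empty: The single end ring that is empty at the start (at the hob's +y or -y end, it varies); 136 mm inside diameter; origin at its centre, at glass height.
- ring_waiting: The single end ring at the other end, on which the waiting pot stands at the start; 136 mm inside diameter; origin at its centre, at glass height.
- saucepan: Aluminium saucepan, open, empty, 0.35 to 0.7 kg, loose. Origin at its underside's centre, z up. Base 108 mm across, 120 mm from 10 mm up to the rim 54 mm up; wall 3 mm, inner floor 4 mm up. Round black handle (19 mm) along its -x axis, from the wall 42 mm up to 191 mm from the origin, 58 mm up. Stands on the middle ring (it is then the dry pot) or the waiting ring.
- basin: Cream enamel basin, dark rim, no handle, open, empty, 0.3 to 0.65 kg, loose. Origin at its underside's centre, z up. Base 108 mm across, 136 mm at 30 mm up, 148 mm (152 over the rolled rim) at the rim 58 mm up; wall 3 mm, inner floor 4 mm up. Stands on the middle ring (it is then the dry pot) or the waiting ring.
- dappen_dish: Small cracked green glass dappen dish, 36 mm diameter, 26 mm high, loose, standing on the glass near the hob's back edge; origin at the centre of its underside. To be left alone.
- tin_tray: Dull tin upper impression tray, a 64 x 62 mm horseshoe 14 mm high with a flat tab handle 26 mm long on its -x side, loose on the bench right of the hob; origin under the arch's middle. To be left alone.
- scoop: Brass measuring scoop, cup 44 mm diameter and 26 mm high, flat handle to 105 mm on its -x side, loose on the bench right of the hob; origin at the centre of the cup's underside. To be left alone.
- jar: Amber jar with a dark cap, 64 mm diameter, 85 mm high, loose on the bench left of the hob; origin at the centre of its underside. To be left alone.
- instrument_tin: Closed dull tin instrument box, 72 x 112 mm, 35 mm high, loose on the bench left of the hob; origin at the centre of its underside. To be left alone. (Beyond it, fixed at the left edge of the bench beside the robot, stands a 450 mm high cast-iron lever punch.)
Mind the look-alikes: they are no part of the job. What is shaped like the basin but blue is not meant.

How it is judged:
On the way, in this order (a step that is already met when the one before it is completed fails the run):
1. the pot that started on the middle ring stands inside the end ring that was empty (((horizontal distance between saucepan and ring_empty below 0.015 m and distance of saucepan from where it was at the start of the episode below 0.23 m) or (horizontal distance between basin and ring_empty below 0.015 m and distance of basin from where it was at the start of the episode below 0.23 m))), for 0.2 s.
2. the waiting pot stands inside the middle ring, the dry pot still inside its end ring (((horizontal distance between saucepan and ring_empty below 0.015 m and horizontal distance between basin and ring_middle below 0.015 m and distance of saucepan from where it was at the start of the episode between 0.1 and 0.23 m and distance of basin from where it was at the start of the episode above 0.1 m) or (horizontal distance between basin and ring_empty below 0.015 m and horizontal distance between saucepan and ring_middle below 0.015 m and distance of basin from where it was at the start of the episode between 0.1 and 0.23 m and distance of saucepan from where it was at the start of the episode above 0.1 m))), for 0.2 s.
At the end, for the whole second after the job is handed in: The pot that started on the middle ring stands with its centre within 15 mm of the centre of the end ring that was empty, and the pot that started on the waiting ring within 15 mm of the centre of the middle ring; both flat on the glass (within 0.05 rad, base within 3 mm of the glass) and at rest (((horizontal distance between saucepan and ring_empty below 0.015 m and horizontal distance between basin and ring_middle below 0.015 m and distance of saucepan from where it was at the start of the episode between 0.1 and 0.23 m and distance of basin from where it was at the start of the episode above 0.1 m) or (horizontal distance between basin and ring_empty below 0.015 m and horizontal distance between saucepan and ring_middle below 0.015 m and distance of basin from where it was at the start of the episode between 0.1 and 0.23 m and distance of saucepan from where it was at the start of the episode above 0.1 m)) and angle between each of saucepan, basin's own z axis and vertical below 0.05 rad and z of saucepan in the frame of hob between 0.052 and 0.058 m and linear speed of each of saucepan, basin below 0.01 m/s and angular speed of each of saucepan, basin below 0.1 rad/s and z of basin in the frame of hob between 0.052 and 0.058 m); the robot touches nothing.
It fails at once if a pot is lifted off the glass (more than 8 mm) (z of any of saucepan, basin in the frame of hob above 0.063 m).
It fails at once if a pot is tipped (more than 0.15 rad) (angle between any of saucepan, basin's own z axis and vertical above 0.15 rad).
It fails at once if the pots knock together (more than 2 N) (contact force between saucepan and basin above 2 N).
It fails at once if the dappen dish on the hob is moved (more than 15 mm) (distance of dappen_dish from where it was at the start of the episode above 0.015 m).
It fails at once if the tray, scoop, jar or instrument tin is moved (more than 15 mm) (distance of any of tin_tray, scoop, jar, instrument_tin from where it was at the start of the episode above 0.015 m).
It also fails if it takes over 66 s, if anything falls off the work surface, if the arm or the gripper's body presses on something with over 40 N, if the wrist force passes 120 N, or if a joint passes its speed limit or range.

ROBOT

A 6-joint arm with a two-finger parallel gripper is mounted at the origin on the work surface. World frame = base frame: x ahead of the robot, y to its left, z up, the work surface at z = 0. Lengths are in m, angles in rad, forces in N, time in s.
With the tool pointing down it reaches from about 0.325 to 0.775 m from the base axis. Payload 5.5 kg.
Tool frame: the origin (TCP) lies on the centre line of the jaws, within the pads' length; the fingertips stand 14 mm ahead of it and the grasp point (between the pads) lies 5 mm behind it; x points along the fingers, z is the direction in which the jaws open and shut, and the axes are right-handed (so a half turn about x gives the same grasp; the last joint's range is limited). The gripper opens to 88 mm and grips with 3 to 60 N. Pads are 20 mm wide; open, the fingers measure 115 mm over their backs; the gripper's body (75 mm by 178 mm) begins 61 mm behind the grasp point.
Start: joints at [-1.163, 0.091, 1.231, -0, 1.82, -0.057], TCP at [0.269, -0.536, 0.237] pointing down, gripper open.
Joint ranges: [-2.87, 2.87], [-0.86, 2.18], [0.17, 2.46], [-1.51, 4.65], [0.06, 2.69], [-2.65, 2.65]. Speed limits (rad/s): [2.57, 2.57, 3.01, 3.14, 3.14, 3.14].

INTERFACE

Orientations are given as a 3x3 rotation matrix whose columns are the frame's x, y, z axes.
In Python, from cell import manip gives the robot as it stands. The module is installed in compiled form; this text tells all that it offers.
- The arm moves only by the tool play_rows, never from a script. Its argument "motion" is one flat list of numbers, 4 for each row, row after row: the shift along the tool's x, y, z in mm, then the turn about the tool's x in rad. A call has 1 to 12 rows; each row is the pose to reach, as a shift and turn from the pose commanded when the call began, along the tool's axes at that moment; what a row does not reach only later rows make up. A row lasts 1/12 s, in which the tool goes at most 41.7 mm and 7.16 degrees, less where a joint would pass 70% of its speed; a pose out of reach is approached as far as the arm can. A call with a gripper value outside its range is refused whole. "grip" is the opening, from -1 (shut) to 1 (fully open), set as the call begins (left out, the last holds). The fingers move at their own pace and stop on an object; "force" is the grip in N (left out, the last holds). Time passes only in rows, so rows that repeat a pose let the fingers close. It gives the time, the measured TCP pose, the force and the opening at its end, in the units of the state.
- manip.state(): the state, without advancing time (a new reading comes with each control period).
- manip.capture(name): name is "scene" or "side" or "wrist"; returns a dict with "pixels" (420x560x3 uint8, red, green, blue), "depth" (420x560 float32, m along the optical axis (not along the pixel's ray), 0 where there is no reading), "intrinsics" (3x3 intrinsics, pixels), "view" (4x4, takes a point from world to camera coordinates). Camera axes: x right, y down, z forward; pixel columns grow to the right and rows downward; lengths in m; the calibration is good to about 2 mm. A picture is of the moment at which its call begins.
- manip.job_done(): hands the job in, once; it reports no verdict.
Trained networks look in a picture, given as the dict that the camera call returned (one of the last four; its "shot" number tells which), for a name from the list of things; names that differ only in an ending like _2 or _b are one class to them, and where a whole thing is asked for, a point or a joint stands for the part that bears it (a point fixed in the world has none). Each returns a list of dicts, best first, with "score" (0 to 1); they miss things now and then, are a little off and sometimes report something else, mostly with a low value. They report only what shows in the picture. A call takes as long as a camera call. They do not tell look-alikes from the thing itself.
- manip.trace(label, picture): "mask" (420x560 bool, what is visible of it) and "rect" ([left, top, right, bottom] in pixels, round what is visible of it).
The state is a dict: "t": time; "joints": joint angles; "dq": joint speeds; "joint_torque": joint torques, N m; "position": TCP position; "tool_rot": TCP orientation; "force": force on the tool from outside, world axes, zero at the start; "ft_torque": the same for the moment, N m; "grip_width": finger opening in m.
Only numpy, scipy, OpenCV 4.12 (cv2) and the standard library are available. Lean on these libraries where they do the work, as an engineer would, in place of code of your own. Each camera call takes 0.05 s, during which the arm holds its last target. There are 200 camera calls.

## Working session

There is one attempt and no reset: what is moved stays moved. The work goes in short steps, Python scripts to look and compute and a tool call to move; the robot and the scene stay as the last step left them, time stands still between calls to the robot, and variables do not carry over. Pictures are saved under pics/ and viewed, about 8 in all and at most 12, crops included, and the job is handed in when it is done.

Besides the shell and the picture viewer there is one more tool, called after "Call:" as a command line: name --argument value ..., lists and objects as JSON in quotes. play_rows: Moves the arm, as the interface text tells. Its arguments: {"type":"object","properties":{"motion":{"type":"array"},"grip":{"type":"number"},"force":{"type":"number"}},"required":["motion"]}

```bash
mkdir -p pics; cat > h.py <<'E'
import numpy as np, cv2
from cell import manip
def save(c,n): cv2.imwrite('pics/'+n, c['pixels'][:,:,::-1])
def world(c,mask=None):
    d=c['depth']; K=np.array(c['intrinsics']); V=np.array(c['view'])
    v,u=np.nonzero((d>0)&(mask if mask is not None else True))
    z=d[v,u]; P=np.stack([(u-K[0,2])*z/K[0,0],(v-K[1,2])*z/K[1,1],z],1)
    return (P-V[:3,3])@V[:3,:3], u, v
E
python3 - <<'E'
from h import *
s=manip.state(); print({k:np.round(v,3).tolist() for k,v in s.items()})
ims=[]
for n in ['scene','side']:
    c=manip.capture(n); save(c,n+'0.png')
    for l in ['hob','saucepan','basin','dappen_dish','tin_tray','scoop','jar','instrument_tin','ring_empty']:
        for r in manip.trace(l,c)[:3]:
            if r['score']<.2: continue
            P,u,v=world(c,r['mask'])
            print(n,l,round(r['score'],2),np.round(r['rect']).tolist(),'med',np.median(P,0).round(3),'lo',np.percentile(P,2,0).round(3),'hi',np.percentile(P,98,0).round(3))
E
```

```text
{'t': 0.0, 'joints': [-1.163, 0.092, 1.232, -0.0, 1.82, -0.057], 'dq': [-0.0, -0.001, -0.002, -0.002, 0.002, -0.0], 'joint_torque': [0.0, -44.645, -40.644, 0.07, 0.029, -0.0], 'position': [0.269, -0.536, 0.236], 'tool_rot': [[-0.001, 0.894, 0.448], [0.002, 0.448, -0.894], [-1.0, 0.0, -0.002]], 'force': [-0.529, 0.249, 0.013], 'ft_torque': [0.012, -0.024, 0.001], 'grip_width': 0.088}
scene hob 0.63 [344.0, 208.0, 396.0, 245.0] med [0.587 0.241 0.057] lo [0.526 0.179 0.053] hi [0.645 0.303 0.061]
scene hob 0.62 [187.0, 186.0, 428.0, 308.0] med [0.643 0.042 0.056] lo [ 0.436 -0.235  0.018] hi [0.722 0.345 0.06 ]
scene saucepan 0.82 [280.0, 169.0, 327.0, 252.0] med [0.55  0.065 0.08 ] lo [ 0.422 -0.001  0.057] hi [0.631 0.113 0.12 ]
scene basin 0.76 [200.0, 214.0, 257.0, 264.0] med [ 0.546 -0.135  0.078] lo [ 0.499 -0.203  0.056] hi [ 0.641 -0.068  0.118]
scene basin 0.6 [71.0, 175.0, 126.0, 220.0] med [ 0.248 -0.471  0.029] lo [ 0.206 -0.532  0.001] hi [ 0.347 -0.4    0.062]
scene basin 0.56 [148.0, 165.0, 201.0, 208.0] med [ 0.257 -0.254  0.028] lo [ 0.215 -0.32   0.001] hi [ 0.356 -0.
[... 1498 characters left out ...]
3.0, 162.0, 278.0, 195.0] med [ 0.571 -0.17   0.087] lo [ 0.503 -0.209  0.055] hi [ 0.637 -0.065  0.117]
side tin_tray 0.26 [245.0, 317.0, 278.0, 359.0] med [0.479 0.501 0.034] lo [0.441 0.438 0.008] hi [0.517 0.547 0.039]
side jar 0.75 [194.0, 308.0, 218.0, 347.0] med [0.631 0.497 0.068] lo [0.606 0.457 0.007] hi [0.66  0.51  0.088]
side jar 0.46 [249.0, 148.0, 260.0, 157.0] med [ 0.61  -0.459  0.014] lo [ 0.593 -0.493 -0.001] hi [ 0.635 -0.441  0.028]
side instrument_tin 0.8 [245.0, 316.0, 281.0, 364.0] med [0.479 0.501 0.034] lo [0.441 0.437 0.003] hi [0.518 0.547 0.039]
side ring_empty 0.71 [213.0, 246.0, 257.0, 277.0] med [0.582 0.243 0.055] lo [0.52  0.178 0.051] hi [0.644 0.302 0.059]
```

```bash
python3 - <<'E'
import cv2
a=cv2.imread('pics/scene0.png')[130:380,50:500]
cv2.imwrite('pics/a.png',cv2.resize(a,(800,444),interpolation=cv2.INTER_CUBIC))
E
```

```text
(no output)
```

View pics/a.png

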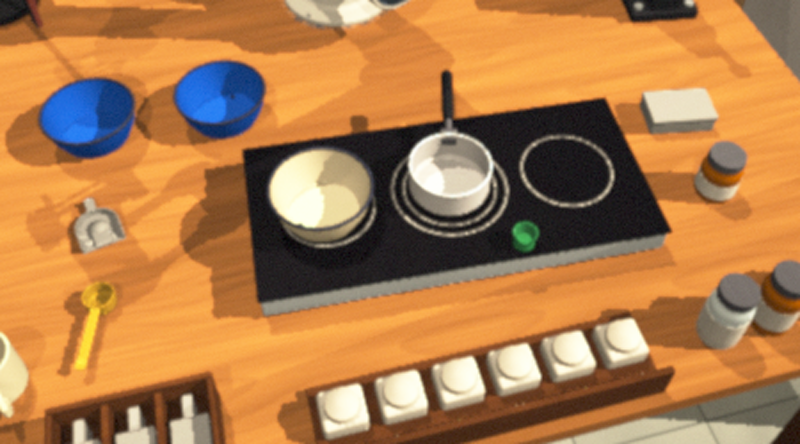

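The view is from behind the hob, so +y is right and x grows downward. The saucepan (450,175 in the crop) is on the double ring with its handle toward the robot. The basin (320,195) waits at the -y end. The empty ring is at +y (567,170), and the green dish is at (525,237). I'll push each pot from inside its wall, then fit circles to get the centres.

```bash
cat >> h.py <<'E'
from scipy.optimize import least_squares
def circ(P,r=None):
    x0=[*np.median(P[:,:2],0),r or .07]
    f=lambda p: np.hypot(P[:,0]-p[0],P[:,1]-p[1])-(r or p[2])
    s=least_squares(f,x0,loss='soft_l1',f_scale=.002); return s.x.round(4), np.abs(s.fun).mean().round(4) if 0 else np.median(abs(f(s.x))).round(4)
def pots(c):
    out={}
    for l,zr in (('saucepan',.109),('basin',.113)):
        for r in manip.trace(l,c):
            if r['score']<.3: continue
            P,u,v=world(c,r['mask'])
            if np.median(P[:,0])<.42: continue
            zt=np.percentile(P[:,2],99.5); T=P[P[:,2]>zt-.006]
            if l=='saucepan':
                m=np.median(P,0); T=T[T[:,0]>m[0]-.08]
            out[l]=circ(T), round(zt,4), len(T); break
    return out
def bright(c):
    P,u,v=world(c); px=c['pixels'].astype(int)[v,u]; 
    m=(abs(P[:,2]-.056)<.007)&(px.min(1)>75)&(px.max(1)-px.min(1)<45)&(P[:,0]>.44)&(P[:,0]<.71)&(abs(P[:,1]-.05)<.28)
    return P[m]
def ringfit(c,x0=(.575,.055,0.03)):
    B=bright(c)
    def f(p,full=False):
        d=np.array([-np.sin(p[2]),np.cos(p[2])]); D=[]
        for k,r in ((-1,.0695),(0,.0695),(0,.0865),(1,.0695)):
            q=np.array(p[:2])+k*.185*d; D.append(np.hypot(*(B[:,:2]-q).T)-r)
        D=np.array(D); return D[np.abs(D).argmin(0),np.arange(len(B))]
    s=least_squares(f,x0,loss='soft_l1',f_scale=.002)
    d=np.array([-np.sin(s.x[2]),np.cos(s.x[2])])
    return s.x.round(4),len(B),np.median(abs(f(s.x))).round(4),{'empty':(s.x[:2]+.185*d).round(4),'wait':(s.x[:2]-.185*d).round(4)}
E
python3 - <<'E'
from h import *
for n in ['scene','side']:
    c=manip.capture(n); print(n,pots(c)); print(ringfit(c))
    B=bright(c); e=B[np.hypot(B[:,0]-.584,B[:,1]-.242)<.085]; print('empty',circ(e),len(e), e[:,2].mean())
    P,u,v=world(c); px=c['pixels'][v,u].max(1)
    T=P[(abs(P[:,2]-.056)<.006)&(P[:,0]>.4)&(P[:,0]<.75)&(abs(P[:,1]-.05)<.33)]
    print(cv2.minAreaRect(T[:,:2].astype(np.float32)*1000))
    # back edge line
    for y0,y1 in ((-.2,-.15),(0,.05),(.25,.3)):
        q=T[(T[:,1]>y0)&(T[:,1]<y1)]; print(q[:,0].min().round(4),q[:,0].max().round(4),end=' ')
    print()
E
```

```text
return _methods._mean(a, axis=axis, dtype=dtype,
  ret = um.true_divide(
Traceback (most recent call last):
  File "h.py", line 24, in pots
    out[l]=circ(T), round(zt,4), len(T); break
           ~~~~^^^
  File "h.py", line 13, in circ
    s=least_squares(f,x0,loss='soft_l1',f_scale=.002); return s.x.round(4), np.abs(s.fun).mean().round(4) if 0 else np.median(abs(f(s.x))).round(4)
ValueError: Initial guess is outside of provided bounds
```

```bash
python3 - <<'E'
s=open('h.py').read()
a=s.index("            zt=np"); b=s.index("            out[l]=")
s=s[:a]+"""            T=P[abs(P[:,2]-zr)<.005]; zt=np.percentile(T[:,2],95)
            if l=='saucepan': T=T[T[:,0]>np.percentile(T[:,0],99)-.115]
"""+s[b:]
open('h.py','w').write(s)
E
cat > m.py <<'E'
from h import *
for n in ['scene','side']:
    c=manip.capture(n); print(n,pots(c)); print(ringfit(c))
    B=bright(c); e=B[np.hypot(B[:,0]-.584,B[:,1]-.242)<.085]; print('empty',circ(e),len(e), e[:,2].mean())
    P,u,v=world(c)
    T=P[(abs(P[:,2]-.056)<.006)&(P[:,0]>.4)&(P[:,0]<.75)&(abs(P[:,1]-.05)<.33)]
    for y0,y1 in ((-.2,-.15),(0,.05),(.25,.3)):
        q=T[(T[:,1]>y0)&(T[:,1]<y1)]; print(q[:,0].min().round(4),q[:,0].max().round(4),end=' ')
    print()
E
python3 m.py
```

```text
scene {'saucepan': ((array([0.5731, 0.0558, 0.0584]), np.float64(0.0011)), np.float64(0.1134), 245), 'basin': ((array([ 0.5715, -0.1357,  0.0724]), np.float64(0.0014)), np.float64(0.1175), 400)}
(array([0.5992, 0.0561, 0.0859]), 1972, np.float64(0.0084), {'empty': array([0.5834, 0.2404]), 'wait': array([ 0.6151, -0.1282])})
empty (array([0.5826, 0.242 , 0.0694]), np.float64(0.0021)) 351 0.05660277651724365
0.418 0.7022 0.4299 0.7141 0.4424 0.7277 
side {'saucepan': ((array([0.5711, 0.0561, 0.0585]), np.float64(0.0013)), np.float64(0.1134), 145), 'basin': ((array([ 0.569 , -0.1352,  0.0724]), np.float64(0.0015)), np.float64(0.1171), 174)}
(array([ 0.5687,  0.0696, -0.0693]), 832, np.float64(0.0088), {'empty': array([0.5815, 0.2542]), 'wait': array([ 0.5559, -0.115 ])})
empty (array([0.5811, 0.2421, 0.0688]), np.float64(0.0016)) 197 0.05527700724813809
0.4196 0.699 0.4297 0.7097 0.444 0.7243
```

Call:
play_rows --motion '[0, 10, -7, 0, 0, 30, -22, 0, 0, 55, -40, 0, 0, 82, -60, 0, 5, 110, -81, 0, 10, 138, -101, 0, 15, 166, -122, 0, 20, 194, -142, 0, 25, 222, -163, 0, 30, 250, -184, 0, 35, 278, -204, 0, 40, 306, -225, 0]' --grip 0.3 --force 10

```text
t: 2.4
position: [0.442, -0.1957, 0.1966]
tool_rot: [[0.001, 0.894, 0.448], [-0.0, 0.448, -0.894], [-1.0, 0.001, 0.0]]
force: [1.3, -0.7, -0.6]
grip_width: 0.0572
```

Call:
play_rows --motion '[0, 28, -20, 0.05, 0, 56, -41, 0.1, 0, 84, -62, 0.15, 0, 112, -82, 0.2, 0, 138, -101, 0.26, 0, 162, -119, 0.32, 0, 184, -135, 0.38, 0, 202, -148, 0.44, 0, 216, -158, 0.49, 0, 225, -165, 0.52, 0, 230, -169, 0.52, 0, 230, -169, 0.52]'

```text
t: 3.4
position: [0.5713, 0.0576, 0.1964]
tool_rot: [[-0.0, 0.999, -0.052], [0.0, -0.052, -0.999], [-1.0, -0.0, -0.0]]
force: [-0.3, 0.3, -0.3]
grip_width: 0.0576
```

```bash
cat > w.py <<'E'
from h import *
import sys
s=manip.state(); print(round(s['t'],2),s['position'].round(4) if hasattr(s['position'],'round') else s['position'],np.array(s['tool_rot']).round(3).tolist(),np.round(s['force'],2),s['grip_width'])
if len(sys.argv)>1:
    c=manip.capture('wrist'); save(c,sys.argv[1])
    print(pots(c))
E
python3 w.py w1.png; python3 m.py
```

```text
3.4 [0.5713 0.0576 0.1964] [[-0.0, 0.999, -0.052], [0.0, -0.052, -0.999], [-1.0, -0.0, -0.0]] [-0.26  0.28 -0.31] 0.0576069659180025
{'saucepan': ((array([0.5732, 0.0553, 0.058 ]), np.float64(0.0009)), np.float64(0.1125), 2546), 'basin': ((array([ 0.5717, -0.1343,  0.072 ]), np.float64(0.0011)), np.float64(0.1151), 2409)}
scene {'saucepan': ((array([ 0.572 , -0.1358,  0.0706]), np.float64(0.001)), np.float64(0.1137), 131), 'basin': ((array([ 0.5713, -0.1356,  0.0725]), np.float64(0.0014)), np.float64(0.1175), 379)}
(array([0.6015, 0.0553, 0.0937]), 1834, np.float64(0.0087), {'empty': array([0.5842, 0.2395]), 'wait': array([ 0.6188, -0.1289])})
empty (array([0.5826, 0.2422, 0.0692]), np.float64(0.0019)) 329 0.05650774179463741
0.4192 0.7022 0.4311 0.7141 0.4439 0.7266 
side {'saucepan': ((array([0.5708, 0.0564, 0.0583]), np.float64(0.0012)), np.float64(0.113), 137), 'basin': ((array([ 0.5688, -0.1353,  0.072 ]), np.float64(0.0013)), np.float64(0.1166), 87)}
(array([ 0.549 ,  0.0651, -0.1766]), 683, np.float64(0.0073), {'empty': array([0.5815, 0.2472]), 'wait': array([ 0.5165, -0.117 ])})
empty (array([0.5811, 0.2416, 0.0689]), np.float64(0.0017)) 180 0.05483729267656656
0.4199 0.6985 0.4328 0.71 0.4438 0.725
```

View pics/w1.png

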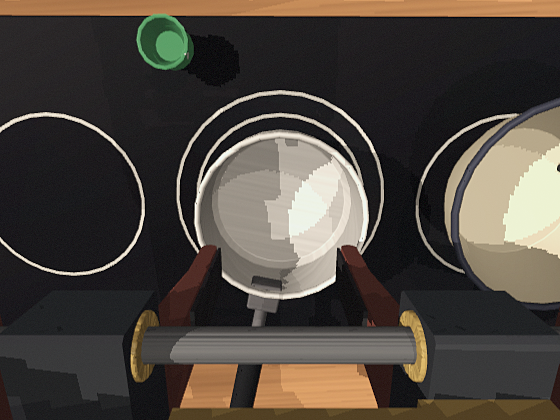

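The wrist view shows the fingers (205,250 and 350,250) straddling the saucepan centre within about 2 mm. The empty ring is at left (70,195) and the dish at (165,42) is clear of the path. I'll descend into the pan, then open the fingers close to its walls.

Call:
play_rows --motion '[15, 1, 1, 0, 35, 1, 1, 0, 55, 1, 1, 0, 75, 1, 1, 0, 90, 1, 1, 0, 100, 1, 1, 0, 107, 1, 1, 0, 112, 1, 1, 0, 114, 1, 1, 0, 114, 1, 1, 0]'

```text
t: 4.68
position: [0.5726, 0.055, 0.0829]
tool_rot: [[0.0, 0.998, -0.055], [0.0, -0.055, -0.998], [-1.0, 0.0, -0.0]]
force: [0.6, 0.6, -0.5]
grip_width: 0.0572
```

Call:
play_rows --motion '[0, 0, 0, 0, 0, 0, 0, 0, 0, 0, 0, 0, 0, 0, 0, 0, 0, 0, 0, 0, 0, 0, 0, 0]' --grip 0.82

```text
t: 5.18
position: [0.5725, 0.0551, 0.0828]
tool_rot: [[0.0, 0.998, -0.055], [0.0, -0.055, -0.998], [-1.0, 0.0, -0.0]]
force: [-0.0, 0.6, 0.1]
grip_width: 0.0798
```

```bash
python3 w.py; python3 - <<'E'
from h import *
for n in ('scene','side'):
    c=manip.capture(n); print(pots(c))
save(c,'s1.png')
E
```

```text
5.18 [0.5725 0.0551 0.0828] [[0.0, 0.998, -0.055], [0.0, -0.055, -0.998], [-1.0, 0.0, -0.0]] [-0.03  0.57  0.1 ] 0.07977552405050618
{'saucepan': ((array([0.5732, 0.0559, 0.0582]), np.float64(0.0011)), np.float64(0.1129), 136), 'basin': ((array([ 0.5716, -0.1357,  0.0724]), np.float64(0.0013)), np.float64(0.1175), 393)}
{'saucepan': ((array([0.5707, 0.0565, 0.0584]), np.float64(0.0012)), np.float64(0.1134), 104), 'basin': ((array([ 0.5725, -0.1345,  0.0753]), np.float64(0.0014)), np.float64(0.1172), 72)}
```

Call:
play_rows --motion '[0, 0, -1, 0, 0, 0, -3, 0, 0, 0, -6, 0, 0, 0, -10, 0, 0, 0, -15, 0, 0, 0, -21, 0, 0, 0, -27, 0, 0, 0, -33, 0, 0, 0, -39, 0, 0, 0, -44, 0, 0, 0, -48, 0, 0, 0, -50, 0]'

```text
t: 6.48
position: [0.5752, 0.1057, 0.0826]
tool_rot: [[-0.0, 0.999, -0.055], [0.0, -0.055, -0.999], [-1.0, -0.0, -0.0]]
force: [-0.6, -0.7, -0.6]
grip_width: 0.0799
```

```bash
python3 - <<'E'
from h import *
c=manip.capture('scene'); print(pots(c)); a=c['pixels'][140:300,170:440,::-1]; cv2.imwrite('pics/s2.png',cv2.resize(a,(800,474),interpolation=cv2.INTER_CUBIC))
c=manip.capture('side'); print(pots(c))
E
```

```text
{'saucepan': ((array([0.579 , 0.101 , 0.0577]), np.float64(0.001)), np.float64(0.1136), 155), 'basin': ((array([ 0.5714, -0.1357,  0.0725]), np.float64(0.0013)), np.float64(0.1176), 399)}
{'saucepan': ((array([0.5757, 0.1025, 0.0583]), np.float64(0.0011)), np.float64(0.1135), 99), 'basin': ((array([ 0.5702, -0.1352,  0.0733]), np.float64(0.0015)), np.float64(0.1164), 85)}
```

View pics/s2.png

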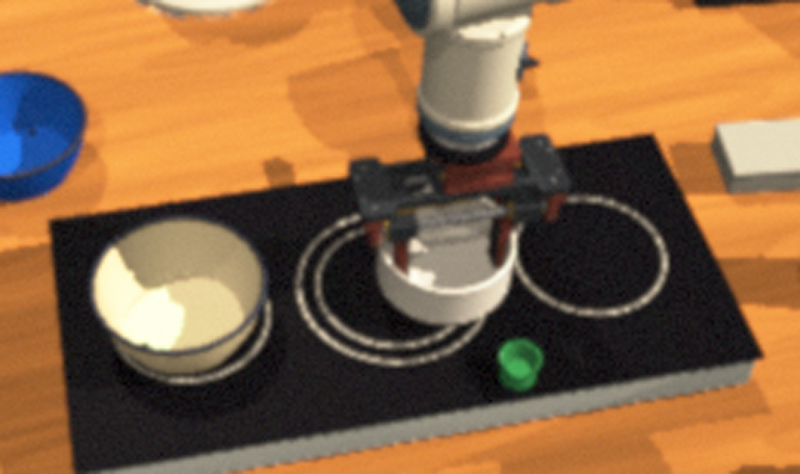

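The fingers are inside the pan (450,255) and it is sliding flat, about 3 mm behind the tool. The dish is clear. I'll carry on to the empty ring.

Call:
play_rows --motion '[0, 0, -2, 0, 0, 0, -6, 0, 0, 0, -12, 0, 0, 0, -19, 0, 0, 0, -26, 0, 0, 0, -33, 0, 0, 0, -40, 0, 0, 0, -47, 0, 0, 0, -54, 0, 0, 0, -61, 0, 0, 0, -68, 0, 0, 0, -75, 0]'

```text
t: 7.78
position: [0.5793, 0.1806, 0.0826]
tool_rot: [[-0.0, 0.998, -0.055], [-0.0, -0.055, -0.998], [-1.0, -0.0, 0.0]]
force: [0.3, -1.8, 0.3]
grip_width: 0.08
```

Call:
play_rows --motion '[0, 0, -7, 0, 0, 0, -14, 0, 0, 0, -21, 0, 0, 0, -28, 0, 0, 0, -35, 0, 0, 0, -42, 0, 0, 0, -48, 0, 0, 0, -54, 0, 0, 0, -58, 0, 0, 0, -61, 0, 0, 0, -63, 0, 0, 0, -64, 0]'

```text
t: 8.78
position: [0.5828, 0.244, 0.0826]
tool_rot: [[-0.0, 0.998, -0.055], [-0.0, -0.055, -0.998], [-1.0, -0.0, 0.0]]
force: [-0.4, -1.2, 1.2]
grip_width: 0.0799
```

```bash
cat > b.py <<'E'
from h import *
for n in ('scene','side'):
    c=manip.capture(n); print(pots(c))
E
python3 w.py;python3 b.py
```

```text
8.78 [0.5828 0.244  0.0826] [[-0.0, 0.998, -0.055], [-0.0, -0.055, -0.998], [-1.0, -0.0, 0.0]] [-0.43 -1.19  1.21] 0.07988154079123144
{'saucepan': ((array([0.5865, 0.2393, 0.058 ]), np.float64(0.0009)), np.float64(0.1132), 136), 'basin': ((array([ 0.5717, -0.1358,  0.0723]), np.float64(0.0013)), np.float64(0.1177), 390)}
{'saucepan': ((array([0.5843, 0.24  , 0.0582]), np.float64(0.0011)), np.float64(0.1134), 121), 'basin': ((array([ 0.5687, -0.1353,  0.0726]), np.float64(0.0013)), np.float64(0.1169), 69)}
```

Call:
play_rows --motion '[0, 0, 1, 0, 0, 0, 2, 0, 0, 0, 2, 0, 0, 0, 2, 0, -4, 0, 2, 0, -14, 0, 2, 0, -28, 0, 2, 0, -46, 0, 2, 0, -66, 0, 2, 0, -86, 0, 2, 0, -104, 0, 2, 0, -114, 0, 2, 0]' --grip 0.3

```text
t: 10.08
position: [0.5836, 0.2421, 0.2016]
tool_rot: [[0.005, 0.998, -0.055], [0.002, -0.055, -0.998], [-1.0, 0.005, -0.002]]
force: [-0.0, -0.2, 0.5]
grip_width: 0.057
```

Call:
play_rows --motion '[0, 0, 5, 0, 0, 0, 20, 0, 0, 1, 45, 0, 0, 2, 75, 0, 0, 2, 105, 0, 0, 3, 135, 0, 0, 4, 165, 0, 0, 5, 195, 0, 0, 5, 225, 0, 0, 6, 250, 0, 0, 6, 275, 0, 0, 7, 300, 0]'

```text
t: 11.08
position: [0.5717, -0.0605, 0.1948]
tool_rot: [[-0.003, 0.998, -0.056], [0.0, -0.056, -0.998], [-1.0, -0.003, 0.0]]
force: [0.1, 0.7, -0.9]
grip_width: 0.0572
```

Call:
play_rows --motion '[0, 0, 22, 0, 0, 0, 42, 0, 0, 1, 58, 0, 0, 1, 69, 0, 0, 1, 75, 0, 0, 1, 77, 0, 0, 1, 77, 0, 0, 1, 77, 0]'

```text
t: 11.75
position: [0.5699, -0.1345, 0.1964]
tool_rot: [[-0.0, 0.999, -0.055], [0.0, -0.055, -0.999], [-1.0, -0.0, -0.0]]
force: [1.2, 0.2, 0.4]
grip_width: 0.057
```

```bash
python3 w.py w2.png; python3 b.py; python3 - <<'E'
from h import *
c=manip.capture('wrist'); B=bright(c)
for q,r in (((.5715,.0573),.0695),((.5715,.0573),.0865)):
    e=B[abs(np.hypot(B[:,0]-q[0],B[:,1]-q[1])-r)<.007]; print(circ(e),len(e))
E
```

```text
11.75 [ 0.5699 -0.1345  0.1964] [[-0.0, 0.999, -0.055], [0.0, -0.055, -0.999], [-1.0, -0.0, -0.0]] [1.21 0.17 0.39] 0.05697537082708389
{'basin': ((array([ 0.5714, -0.1365,  0.0721]), np.float64(0.0013)), np.float64(0.115), 5538)}
{'saucepan': ((array([0.5862, 0.2393, 0.058 ]), np.float64(0.0011)), np.float64(0.1134), 241), 'basin': ((array([ 0.5718, -0.1354,  0.0722]), np.float64(0.0014)), np.float64(0.1175), 338)}
{'saucepan': ((array([0.5842, 0.24  , 0.0583]), np.float64(0.0011)), np.float64(0.1134), 181), 'basin': ((array([ 0.5691, -0.1344,  0.0725]), np.float64(0.0016)), np.float64(0.1172), 157)}
(array([0.5736, 0.0562, 0.0691]), np.float64(0.0009)) 1397
(array([0.5736, 0.0562, 0.086 ]), np.float64(0.0008)) 1350
```

View pics/w2.png

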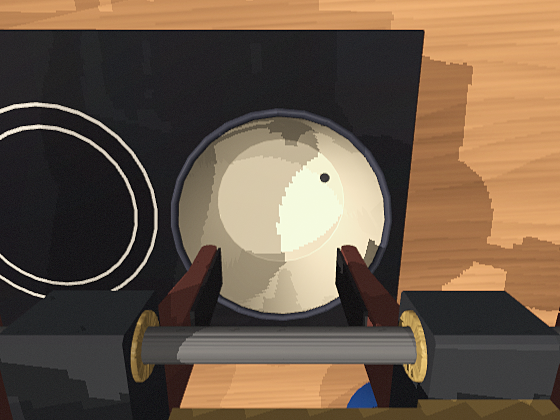

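The fingers (205,255 and 350,255) are centred over the basin, and the double ring is fully visible at left. I'll enter the basin and drive it along +y.

Call:
play_rows --motion '[15, 1, 1, 0, 35, 1, 1, 0, 55, 1, 1, 0, 75, 1, 1, 0, 90, 1, 1, 0, 100, 1, 1, 0, 107, 1, 1, 0, 112, 1, 1, 0, 114, 1, 1, 0, 114, 1, 1, 0]'

```text
t: 13.08
position: [0.5711, -0.1362, 0.0829]
tool_rot: [[0.0, 0.998, -0.055], [-0.0, -0.055, -0.998], [-1.0, 0.0, 0.0]]
force: [-0.1, -0.3, -0.1]
grip_width: 0.0574
```

Call:
play_rows --motion '[0, 0, 0, 0, 0, 0, 0, 0, 0, 0, 0, 0, 0, 0, 0, 0, 0, 0, 0, 0, 0, 0, 0, 0]' --grip 0.8

```text
t: 13.58
position: [0.5709, -0.1362, 0.0828]
tool_rot: [[0.0, 0.998, -0.055], [-0.0, -0.055, -0.998], [-1.0, 0.0, 0.0]]
force: [0.3, 0.7, -0.5]
grip_width: 0.0787
```

Call:
play_rows --motion '[0, 0, -1, 0, 0, 0, -3, 0, 0, 0, -6, 0, 0, 0, -10, 0, 0, -1, -15, 0, 0, -1, -21, 0, 0, -1, -27, 0, 0, -2, -33, 0, 0, -2, -39, 0, 0, -2, -44, 0, 0, -2, -48, 0, 0, -2, -50, 0]'

```text
t: 14.58
position: [0.5717, -0.0854, 0.0827]
tool_rot: [[0.0, 0.999, -0.055], [0.0, -0.055, -0.999], [-1.0, 0.0, -0.0]]
force: [-0.2, -0.8, 0.3]
grip_width: 0.0789
```

```bash
python3 w.py;python3 b.py
```

```text
14.58 [ 0.5717 -0.0854  0.0827] [[0.0, 0.999, -0.055], [0.0, -0.055, -0.999], [-1.0, 0.0, -0.0]] [-0.18 -0.83  0.3 ] 0.07885261264103842
{'saucepan': ((array([0.5862, 0.2397, 0.0583]), np.float64(0.001)), np.float64(0.1135), 241), 'basin': ((array([ 0.5739, -0.0936,  0.072 ]), np.float64(0.0014)), np.float64(0.1174), 174)}
{'saucepan': ((array([0.5839, 0.2405, 0.058 ]), np.float64(0.0012)), np.float64(0.113), 169), 'basin': ((array([ 0.5709, -0.0918,  0.0717]), np.float64(0.0013)), np.float64(0.1167), 104)}
```

The basin is sliding flat and trails the tool by about 7 mm. I'll allow for that in the endpoint.

Call:
play_rows --motion '[0, 0, -2, 0, 0, 0, -6, 0, 0, 0, -12, 0, 0, -1, -19, 0, 0, -1, -26, 0, 0, -1, -33, 0, 0, -2, -40, 0, 0, -2, -47, 0, 0, -2, -54, 0, 0, -3, -61, 0, 0, -3, -68, 0, 0, -3, -75, 0]'

```text
t: 15.88
position: [0.5728, -0.0103, 0.0827]
tool_rot: [[0.0, 0.998, -0.055], [-0.0, -0.055, -0.998], [-1.0, 0.0, 0.0]]
force: [-0.1, -1.1, 0.2]
grip_width: 0.0792
```

Call:
play_rows --motion '[0, 0, -7, 0, 0, 0, -14, 0, 0, -1, -21, 0, 0, -1, -28, 0, 0, -1, -35, 0, 0, -2, -42, 0, 0, -2, -49, 0, 0, -3, -56, 0, 0, -3, -62, 0, 0, -4, -67, 0, 0, -4, -71, 0, 0, -4, -73, 0]'

```text
t: 16.88
position: [0.5727, 0.0626, 0.0826]
tool_rot: [[-0.0, 0.998, -0.055], [0.0, -0.055, -0.998], [-1.0, -0.0, -0.0]]
force: [-0.3, -0.0, -0.1]
grip_width: 0.0792
```

```bash
python3 w.py;python3 b.py
```

```text
16.88 [0.5727 0.0626 0.0826] [[-0.0, 0.998, -0.055], [0.0, -0.055, -0.998], [-1.0, -0.0, -0.0]] [-0.28 -0.04 -0.13] 0.07924058137570254
{'saucepan': ((array([0.5861, 0.2396, 0.0584]), np.float64(0.0011)), np.float64(0.1133), 237), 'basin': ((array([0.5749, 0.0539, 0.0718]), np.float64(0.0014)), np.float64(0.1176), 171)}
{'saucepan': ((array([0.5838, 0.2401, 0.0585]), np.float64(0.0013)), np.float64(0.1132), 173), 'basin': ((array([0.5719, 0.056 , 0.0721]), np.float64(0.0013)), np.float64(0.1169), 158)}
```

Basin is at about (0.573, 0.055) against a ring centre of (0.5725, 0.057). I'll close the fingers, back off a little and rise.

Call:
play_rows --motion '[0, 0, 1, 0, 0, 0, 3, 0, 0, 0, 5, 0, 0, 0, 6, 0, -4, 0, 6, 0, -14, 0, 6, 0, -28, 0, 6, 0, -46, 0, 6, 0, -66, 0, 6, 0, -90, 0, 6, 0, -112, 0, 6, 0, -130, 0, 6, 0]' --grip 0.3

```text
t: 18.18
position: [0.5729, 0.0562, 0.2168]
tool_rot: [[0.004, 0.998, -0.055], [0.0, -0.055, -0.998], [-1.0, 0.004, -0.0]]
force: [0.7, 0.6, 1.0]
grip_width: 0.0568
```

Call:
play_rows --motion '[-20, 0, 0, 0, -40, 0, 0, 0, -60, 0, 0, 0, -75, 0, 0, 0, -85, 0, 0, 0, -90, 0, 0, 0, -90, 0, 0, 0, -90, 0, 0, 0]'

```text
t: 18.85
position: [0.5724, 0.0561, 0.3024]
tool_rot: [[-0.0, 0.998, -0.055], [0.0, -0.055, -0.998], [-1.0, -0.0, -0.0]]
force: [-0.2, -0.4, 0.9]
grip_width: 0.0571
```

```bash
python3 w.py w3.png; python3 b.py; python3 - <<'E'
from h import *
c=manip.capture('wrist'); B=bright(c)
for q,r in (((.5725,.057),.0865),((.5825,.242),.0695),((.5725,.057),.0695)):
    e=B[abs(np.hypot(B[:,0]-q[0],B[:,1]-q[1])-r)<.007]; print(circ(e),len(e))
E
```

```text
18.85 [0.5724 0.0561 0.3024] [[-0.0, 0.998, -0.055], [0.0, -0.055, -0.998], [-1.0, -0.0, -0.0]] [-0.16 -0.42  0.89] 0.05707777110116821
{'saucepan': ((array([0.586 , 0.2381, 0.0583]), np.float64(0.0008)), np.float64(0.1116), 1714), 'basin': ((array([0.5744, 0.0541, 0.0722]), np.float64(0.0013)), np.float64(0.115), 2947)}
{'saucepan': ((array([0.5864, 0.2392, 0.058 ]), np.float64(0.0012)), np.float64(0.1132), 226), 'basin': ((array([0.5744, 0.0547, 0.0722]), np.float64(0.0013)), np.float64(0.1177), 355)}
{'saucepan': ((array([0.5841, 0.2406, 0.0582]), np.float64(0.0011)), np.float64(0.1132), 160), 'basin': ((array([0.5721, 0.0553, 0.0724]), np.float64(0.0016)), np.float64(0.1164), 221)}
(array([0.5734, 0.0559, 0.0864]), np.float64(0.0008)) 751
(array([0.5838, 0.2411, 0.0693]), np.float64(0.0009)) 648
  return _methods._mean(a, axis=axis, dtype=dtype,
  ret = um.true_divide(
Traceback (most recent call last):
  File "h.py", line 13, in circ
    s=least_squares(f,x0,loss='soft_l1',f_scale=.002); return s.x.round(4), np.abs(s.fun).mean().round(4) if 0 else np.median(abs(f(s.x))).round(4)
ValueError: Initial guess is outside of provided bounds
```

View pics/w3.png

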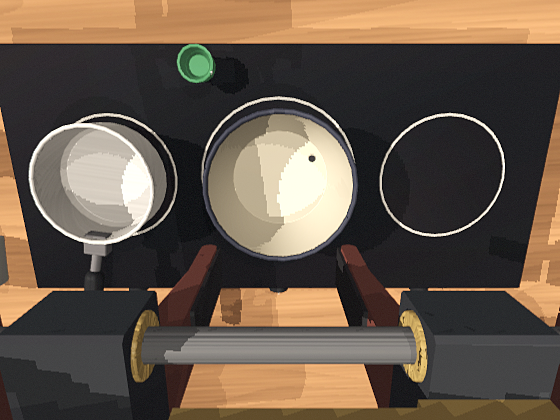

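The view shows the saucepan (95,185) in the end ring and the basin (280,185) centred in the double ring. The third ring is empty and the dish (195,63) is in place. The pots are about 2–4 mm off their ring centres and the gripper is clear, so I'll hand in.

```bash
python3 -c "
from cell import manip
print(manip.job_done())"
```

```text
the job is handed in; nothing more can be done
None
```

Both pots are on their rings and the job is handed in, at about 19 s of the 66 s allowed; no verdict is reported.

I slid the saucepan onto the empty +y ring and then the basin onto the middle ring, pushing each from inside its wall with the gripper fingers.

| Pot | Ring | Offset from ring centre (limit 15 mm) |
|---|---|---|
| Saucepan | end ring (+y) | about 3–4 mm |
| Basin | inner middle ring | about 2 mm |

- **Cameras:** the three cameras agreed to about 2–3 mm.
- **Flat and apart:** rim heights read the same before and after to within about 2 mm, so I saw no lifting or tipping. The pots ended roughly 50 mm apart at the rims.
- **Other items:** the green dish looked unmoved in the last picture. I did not re-measure the tray, scoop, jar or instrument tin, but the arm only crossed that side well above them.
- **Gripper:** it was about 0.2 m clear of everything at the end.
- **Checks that failed or disagreed:**
  - The combined fit of all three rings did not converge, so I fitted the rings one at a time.
  - Once the network reported the basin as the saucepan; I ignored that reading.
  - In the last check, the fit of the inner middle ring failed because the basin covers it. I relied on the outer circle and an earlier fit of the inner circle.

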